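# Load the radio's battery carrier and fit it in the bay

### The arm

A 7-joint arm with a two-finger parallel gripper is mounted at the origin on the work surface. World frame = base frame: x ahead of the robot, y to its left, z up, the work surface at z = 0. Lengths are in mm, angles in rad, forces in N, time in s.
With the tool pointing down it reaches from about 400 to 875 mm from the base axis. Payload 4.4 kg.
Tool frame: the origin (TCP) lies on the centre line of the jaws, within the pads' length; the fingertips stand 25 mm ahead of it and the grasp point (between the pads) lies 6 mm ahead of it (ctrl.finger_overhang is the distance from the TCP to the fingertips, in mm); z points along the fingers, y is the line along which they close (so a half turn about z gives the same grasp; the last joint's range is limited). The gripper opens to 85 mm and grips with 20 to 120 N. Pads are 22 mm wide; open, the fingers measure 114 mm over their backs; the gripper's body (76 mm by 85 mm) begins 54 mm behind the grasp point. The pads swing forward as they close: fully open they stand 13 mm farther back than shut.
Start: joints at [-1.267, 0.628, 0.038, 1.517, -0.027, 0.996, -0.02], TCP at [234.907, 606.083, 256.313] pointing down, gripper open.
Joint ranges: [-3.06, 3.06], [-0.37, 2.12], [-1.25, 1.32], [0.18, 2.47], [-1.1, 4.24], [0.23, 1.98], [-2.94, 2.94]. Speed limits (rad/s): [2.57, 2.57, 3.14, 3.14, 3.14, 3.14, 3.14].

### API

Orientations are given as [roll, pitch, yaw] about the fixed x, y, z axes, in that order (R = Rz(yaw) Ry(pitch) Rx(roll)).
In Python, from cell import ctrl gives the robot as it stands. The module is installed in compiled form; this text tells all that it offers.
- The arm moves only by the tool play_rows, never from a script. Its argument "targets" is a list of rows, each a list of 5 numbers: the closure, from 0 (fully open) to 1 (shut), then the shift along the tool's x, y, z in cm, then the turn about the tool's z in degrees. In form: [[gripper, dx, dy, dz, spin], ...]. A call has 1 to 10 rows; each row is the pose to reach, as a shift and turn from the pose commanded when the call began, along the tool's axes at that moment; what a row does not reach only later rows make up. A row lasts 1/10 s, in which the tool goes at most 50 mm and 8.59 degrees, less where a joint would pass 70% of its speed; a pose out of reach is approached as far as the arm can. A call with a gripper value outside its range is refused whole. The fingers move at their own pace and stop on an object; the grip force is fixed at half the most. Time passes only in rows, so rows that repeat a pose let the fingers close. It gives the time, the measured TCP pose, the force, the opening and the grip force at its end, in the units of the state.
- ctrl.read_state(): the state, without advancing time (a new reading comes with each control period).
- ctrl.get_image(name): name is "scene" or "top" or "wrist"; returns (picture, depth): 420x560x3 uint8, red, green, blue; 420x560 float32, mm along the optical axis (not along the pixel's ray), 0 where there is no reading.
- ctrl.calibration(name): a dict with "vfov" (degrees; the focal length in pixels is half the picture's height over the tangent of half this angle, whatever the lens; pixels are square), "cx", "cy" (the principal point, pixels), "extrinsics" (4x4, takes a point from camera to world coordinates); the wrist camera has in their place "mount" (4x4, takes a point from camera to tool coordinates, whose origin is the TCP and whose axes are the flange's). Camera axes: x right, y down, z forward; pixel columns grow to the right and rows downward; lengths in mm; the calibration is good to about 2 mm. A picture is of the moment at which its call begins: read the wrist's pose just before it. calibration takes no time and is no camera call.
- ctrl.finish_job(): hands the job in; it is judged then, once.
Trained networks look in the newest picture that a camera, given by its name, has taken for a name from the list of things; names that differ only in an ending like _2 or _b are one class to them, and where a whole thing is asked for, a point or a joint stands for the part that bears it (a point fixed in the world has none). Each returns a list of dicts, best first, with "confidence" (0 to 1); they miss things now and then, are a little off and sometimes report something else, mostly with a low value. They report only what shows in the picture. A call takes as long as a camera call.
- ctrl.search_frame(camera, name): "bbox" ([left, top, right, bottom] in pixels, round what is visible of it).
- ctrl.trace(camera, name): "pixels" (420x560 bool, what is visible of it) and "bbox" ([left, top, right, bottom] in pixels, round what is visible of it).
The state is a dict: "clock": time; "qpos": joint angles; "qd": joint speeds; "tau": joint torques, N m; "eef_pos": TCP position; "tool_rot": TCP orientation; "force": force on the tool from outside, world axes, zero at the start; "torque": the same for the moment, N m; "width": finger opening in mm; "gripper_force": force on a finger pad.
Only numpy, scipy, OpenCV 4.12 (cv2) and the standard library are available. Lean on these libraries where they do the work, as an engineer would, in place of code of your own. Each camera call takes 0.05 s, during which the arm holds its last target. There are 200 camera calls.

### The job

Get the portable radio ready to use again: on the sill, lay the loose D cell in the empty half of the black battery carrier with its nub towards the carrier's finger tab, then lift the loaded carrier by the tab and lower it gently, as one unit, into the battery bay in the radio's back, tongue end into the bay's notch, flat on the bay floor. The bay's cover has to be slid fully back first and slid fully shut again at the end. Leave the other things on the sill where they are.

Things in the scene. Friction and masses are not known exactly. Their poses are not given: they have to be found in the camera images.
- radio: Dark grey portable radio, 150 (x) x 250 (y) x 66 mm high, lying on its face, back up and level; it stands firm and does not shift. Origin: centre of the underside, z up. A carrying handle reaches out to x = +118 mm (52 mm high); a folded aerial lies on the back at x = +62 mm, top 72 mm above the sill. The battery bay is an open-topped pit in the back near the -x edge, under the cover.
- bay (a point): Centre of the bay's floor, 8 mm above the sill, axes as the radio's. Bay: x +-24 mm, y +-80.5 mm, 58 mm deep (rim 66 mm above the sill). At its +y end a notch, x +-14 mm, runs on to y = 91.5 mm over the full depth for the carrier's tongue: the carrier fits only with its y axis along the radio's. Home, the carrier's origin is at this point, with 3.5 mm play all round.
- cover (a joint): How far the bay's captive sliding cover is pushed back, m: 0 = fully shut over the bay, 0.055 = fully back (end stop), when the bay is clear (the cover's edge is then 3 mm past the bay's edge). It opens along the radio's +x, stays where it is left, and takes about 2 N to slide.
- cover_grip (a point): Point on the cover's grip rib, 77 mm above the sill, axes as the radio's; moves with the cover. The rib is 12 mm thick (x), 60 mm long (y) and stands 14 mm up from the 4 mm cover plate (56 mm in x, 180 mm in y): plate top 70 mm, rib top 84 mm above the sill. Guide rails along x, tops at 72.5 mm, lie 91 to 98 mm from this point in +y and -y.
- carrier: Black plastic battery carrier, 41 (x) x 154 (y) mm, loose, about 0.2 kg, open side up. Origin: centre of its underside, z up. Two compartments in line along y, 68 mm long between end walls 30 mm high, 37 mm wide between side walls 12 mm high; floor 3 mm. The +y one holds a cell fixed in it (top 37 mm up), the -y one is empty. A tongue 20 mm wide, 10 mm long, 10 mm high sticks out at the +y end.
- tab (a point): On the carrier's finger tab, 47 mm above the carrier's underside at its middle, axes as the carrier's. The upright tab between the two compartments is 12 mm thick (y) and 28 mm wide (x) and reaches from 30 to 54 mm above the underside.
- seat (a point): Point of the carrier (axes as the carrier's) where the middle of the loose cell belongs: 40 mm to -y of the tab, 20 mm above the carrier's underside; the cell has about 3 mm play lengthwise either way and 1.5 mm sideways.
- cell: Loose grey D cell with steel ends, a cylinder 34 mm in diameter and 61.5 mm long with its axis along its own y, about 0.14 kg. Origin: its middle, on the axis, 17 mm above what it lies on. It lies on its side and can roll, so its own x and z axes turn about y.
- nub (a point): Tip of the cell's nub (10 mm across, 2.5 mm long), 30.75 mm from the cell's middle along the cell's +y. In the carrier the nub points to the tab, i.e. along the carrier's +y; the cell's flat end goes to the coil spring at the carrier's -y end (the spring offers no resistance).
- tape_measure: Bystander: pocket tape measure, 72 (x) x 62 (y) x 37 mm high, its steel hook out to x = -44 mm. Origin: centre of its underside. (A mug of pens and a potted plant, up to 150 mm high, and a key ring on a peg stand farther back, beyond x = 0.77 m.)
- glasses_case: Bystander: black hard glasses case, 165 (x) x 64 (y) x 42 mm. Origin: centre of its underside.
- phone_stand: Bystander: orange silicone phone stand, 95 (x) x 75 (y) x 84 mm high. Origin: centre of its underside.
- spring_clip: Bystander: grey plastic spring clip, 30 (x) x 86 (y) x 24 mm high, holding nothing. Origin: centre of its underside.
- padlock: Bystander: brass padlock lying flat, 42 (x) x 80 (y) x 24 mm. Origin: near its middle, on the underside.

How it is judged:
By the outcome, as a careful person would: the job done as asked, in the order asked, and still so for the second after the job is handed in, with the robot touching nothing.
It also fails if it takes over 72 s, if anything falls off the work surface, if the arm or the gripper's body presses on something with over 40 N, if the wrist force passes 120 N, or if a joint passes its speed limit or range.

## Working session

There is one attempt and no reset: what is moved stays moved. The work goes in short steps, Python scripts to look and compute and a tool call to move; the robot and the scene stay as the last step left them, time stands still between calls to the robot, and variables do not carry over. Pictures are saved under pics/ and viewed, at most 10 in all, crops included, and the job is handed in when it is done.

Besides the shell and the picture viewer there is one more tool, called after "Emit:" as name(argument=value, ...) on one line, values as JSON. play_rows: Moves the arm, as the interface text tells. Its arguments: {"type":"object","properties":{"targets":{"type":"array"}},"required":["targets"]}

```bash
mkdir -p pics; cat > h.py <<'E'
import numpy as np, cv2
from scipy.spatial.transform import Rotation as R
from cell import ctrl
def T_tool(s):
    T=np.eye(4); T[:3,:3]=R.from_euler('xyz',s['tool_rot']).as_matrix(); T[:3,3]=s['eef_pos']; return T
def cam(name):
    s=ctrl.read_state(); im,d=ctrl.get_image(name); c=ctrl.calibration(name)
    T=T_tool(s)@np.array(c['mount']) if name=='wrist' else np.array(c['extrinsics'])
    f=im.shape[0]/2/np.tan(np.radians(c['vfov'])/2)
    return im,d,T,f,c['cx'],c['cy']
def cloud(d,T,f,cx,cy):
    v,u=np.mgrid[:d.shape[0],:d.shape[1]]
    P=np.stack([(u-cx)/f*d,(v-cy)/f*d,d],-1)
    return P@T[:3,:3].T+T[:3,3]
def save(n,im): cv2.imwrite('pics/'+n+'.png',im[:,:,::-1])
E
python3 - <<'E'
from h import *
np.set_printoptions(precision=1,suppress=True)
print(ctrl.read_state(), ctrl.finger_overhang)
ims=[]
for n in ['scene','top','wrist']:
    im,d,T,f,cx,cy=cam(n); save(n+'0',im); P=cloud(d,T,f,cx,cy)
    print(n,f,cx,cy,T.tolist())
    if n=='wrist': continue
    for o in ['radio','cover','carrier','tab','cell','nub','tape_measure','glasses_case','phone_stand','spring_clip','padlock']:
        for r in ctrl.trace(n,o)[:2]:
            m=r['pixels']&(d>0)
            if m.sum()<3: continue
            Q=P[m]; 
            top=Q[Q[:,2]>np.percentile(Q[:,2],95)-8]
            print(o,round(r['confidence'],2),r['bbox'],'med',np.median(Q,0),'lo',np.percentile(Q,2,0),'hi',np.percentile(Q,98,0),'rect',cv2.minAreaRect(top[:,:2].astype(np.float32)))
E
```

```text
{'clock': 0.0, 'qpos': array([-1.3,  0.6,  0. ,  1.5, -0. ,  1. , -0. ]), 'qd': array([-0., -0.,  0.,  0.,  0.,  0.,  0.]), 'tau': array([  0. , -56.3,   1.2, -19.3,   0. ,   0. ,  -0. ]), 'eef_pos': array([234.7, 605.5, 255.4]), 'tool_rot': array([-3.1,  0. ,  2.8]), 'force': array([ 0.8,  0.2, -0.7]), 'torque': array([0., 0., 0.]), 'gripper_force': 0.0, 'width': 85.64448977458844} 25.0
scene 434.0109974129459 277.4224684188313 216.53988076707302 [[0.2991668151390141, 0.6959476388918605, -0.652806327052996, 1394.923005784885], [0.9541982009542854, -0.2198019258281878, 0.20296035745392418, -277.31620109094206], [-0.0022383063203677924, -0.6836256265845101, -0.7298294271004369, 977.2914913116872], [0.0, 0.0, 0.0, 1.0]]
radio 0.55 [149.2, 193.6, 250.1, 271.4] med [ 569.4 -248.1   65.1] lo [ 460.2 -367.2   13.9] hi [ 653.5 -120.    76.4] rect ((535.4912719726562, -245.40855407714844), (153.57350158691406, 251.1277618408203), 11.646860122680664)
cover 0.96 [161.6, 201.2, 227.1, 230.7] med [ 507.1 -248.6   69.6] lo [ 462.2 -331.6   64.4] hi [ 542.  -161.5   84. ] rect ((504.57574462890625
[... 6009 characters left out ...]
-488.7    0.7] hi [ 589.9 -424.6   39.4] rect ((555.7600708007812, -457.5770263671875), (70.2938461303711, 60.53373336791992), 12.248921394348145)
padlock 0.64 [179.5, 143.4, 210.5, 155.4] med [732.3 186.6  22.5] lo [712.9 156.3   3.8] hi [755.5 232.6  28.2] rect ((733.3934936523438, 194.38113403320312), (41.37763977050781, 75.76737213134766), 6.653183937072754)
wrist 341.49668226613863 283.57403790083873 213.8739881541577 [[0.36294215353948445, 0.887282654946458, 0.2846093522976422, 162.6400713240841], [0.9318112221674493, -0.34529754204264246, -0.11179201090467691, 633.8167603032367], [-0.000916202446580772, 0.3057762215910054, -0.9521029686344867, 373.5666263720487], [0.0, 0.0, 0.0, 1.0]]
```

View pics/top0.png

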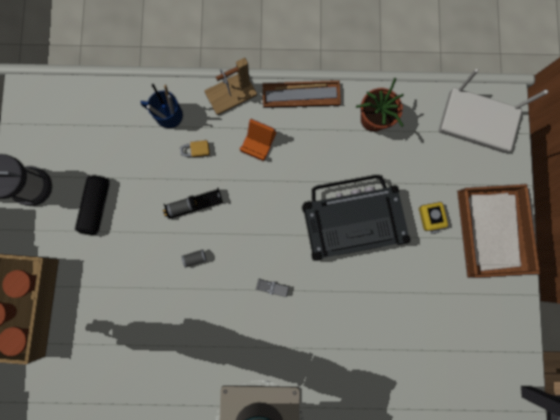

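View pics/scene0.png

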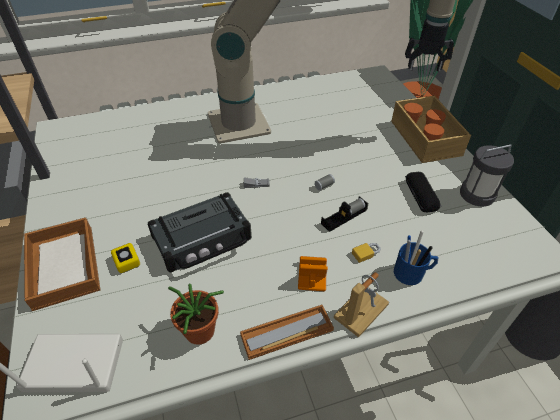

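The top view shows the radio at (355,222) with its cover rib facing the robot. The carrier is at (193,204) with the fixed cell at its left end and the empty half to the right, and the loose cell is at (194,258). Next I'll move above the carrier and cell for a close look at the nub.

```bash
cat >> h.py <<'E'
def go(x,y,z,yawdeg,tcp=None):
    "row numbers (cm, deg) from the present pose to the world pose, tool down"
    s=ctrl.read_state(); T=T_tool(s)
    d=T[:3,:3].T@(np.array([x,y,z])-T[:3,3])/10
    yaw=np.degrees(np.arctan2(T[1,0],T[0,0])); sp=(yaw-yawdeg+180)%360-180
    print('at',np.round(s['eef_pos'],1),'yaw %.1f tilt %.2f'%(yaw,np.degrees(np.arccos(-T[2,2]))),'F',np.round(s['force'],1),'w %.1f'%s['width'],'t',round(s['clock'],2),'-> dx dy dz spin',np.round(d,2),round(sp,1))
E
python3 -c "
from h import *
go(520,190,255,110)"
```

```text
at [234.9 606.1 256.3] yaw 158.8 tilt 0.00 F [ 0.6  0.6 -0.3] w 85.2 t 1.25 -> dx dy dz spin [-41.62 -28.49   0.13] 48.8
```

Emit:
play_rows(targets=[[0, -41.6, -28.5, 0, 49], [0, -41.6, -28.5, 0, 49], [0, -41.6, -28.5, 0, 49], [0, -41.6, -28.5, 0, 49], [0, -41.6, -28.5, 0, 49], [0, -41.6, -28.5, 0, 49], [0, -41.6, -28.5, 0, 49], [0, -41.6, -28.5, 0, 49], [0, -41.6, -28.5, 0, 49], [0, -41.6, -28.5, 0, 49]])

```text
clock: 2.25
eef_pos: [518.3, 191.9, 256.6]
tool_rot: [3.141, -0.0, 1.917]
force: [0.9, 1.0, -0.4]
width: 85.5
gripper_force: 0.0
```

Emit:
play_rows(targets=[[0, 0, 0, 0, 0], [0, 0, 0, 0, 0]])

```text
clock: 2.45
eef_pos: [518.1, 192.0, 256.4]
tool_rot: [3.141, 0.0, 1.913]
force: [-0.1, 0.4, -0.5]
width: 85.6
gripper_force: 0.0
```

```bash
cat >> h.py <<'E'
def measure(names,P,d,cname='wrist'):
    for o in names:
        for r in ctrl.trace(cname,o)[:1]:
            m=r['pixels']&(d>0)
            if m.sum()<5: continue
            Q=P[m]; top=Q[Q[:,2]>np.percentile(Q[:,2],97)-5]
            print(o,round(r['confidence'],2),np.round(r['bbox']),'lo',np.percentile(Q,2,0).round(1),'hi',np.percentile(Q,98,0).round(1),'toprect',cv2.minAreaRect(top[:,:2].astype(np.float32)),'all',cv2.minAreaRect(Q[Q[:,2]>8][:,:2].astype(np.float32)))
E
python3 - <<'E'
from h import *
go(520,190,255,110)
im,d,T,f,cx,cy=cam('wrist'); save('w1',im); P=cloud(d,T,f,cx,cy)
np.savez('w1.npz',P=P,im=im)
measure(['carrier','tab','cell','nub'],P,d)
E
```

```text
at [518.1 192.  256.4] yaw 109.6 tilt 0.01 F [-0.1  0.4 -0.5] w 85.6 t 2.45 -> dx dy dz spin [-0.25  0.11  0.14] -0.4
tab 0.88 [316. 118. 367. 271.] lo [544.2 117.    1.4] hi [618.1 267.8  54.1] toprect ((580.9990234375, 190.69810485839844), (28.197818756103516, 12.708155632019043), 16.944190979003906) all ((579.5382080078125, 195.52720642089844), (41.42890167236328, 162.3939208984375), 18.41851806640625)
cell 0.63 [186. 128. 221. 192.] lo [413.3 156.8  16.8] hi [453.2 214.2  34.3] toprect ((432.289306640625, 183.78182983398438), (24.411334991455078, 59.12567138671875), 18.102474212646484) all ((432.23272705078125, 184.87814331054688), (32.82537078857422, 61.56114959716797), 18.390392303466797)
nub 0.73 [186. 129. 220. 191.] lo [413.1 156.6  17.6] hi [453.  214.2  34.3] toprect ((432.2972106933594, 183.7576446533203), (24.411334991455078, 59.17658233642578), 18.102474212646484) all ((432.2208251953125, 184.9138946533203), (32.82537078857422, 61.48580551147461), 18.390392303466797)
```

View pics/w1.png

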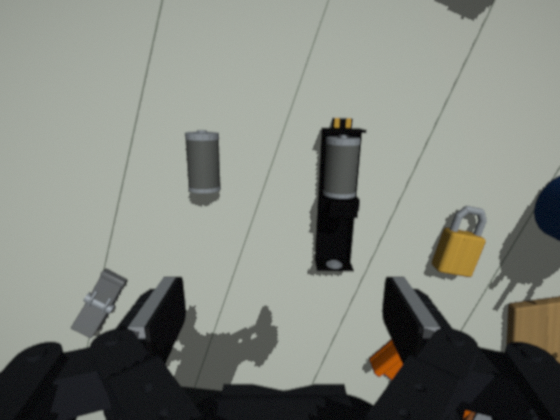

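The carrier shows its yellow-striped tongue at (342,122), tab at (342,207) and the spring of the empty half at (335,265). The loose cell is at (202,160), nearly parallel to the carrier. I'll zoom in to check which end the nub is on.

```bash
python3 - <<'E'
import numpy as np,cv2
im=np.load('w1.npz')['im']
a=cv2.resize(im[120:205,175:230],None,fx=6,fy=6,interpolation=cv2.INTER_CUBIC)
b=cv2.resize(im[120:205,315:370],None,fx=6,fy=6,interpolation=cv2.INTER_CUBIC)
cv2.imwrite('pics/c1.png',np.hstack([a,b])[:,:,::-1])
E
```

```text
(no output)
```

View pics/c1.png

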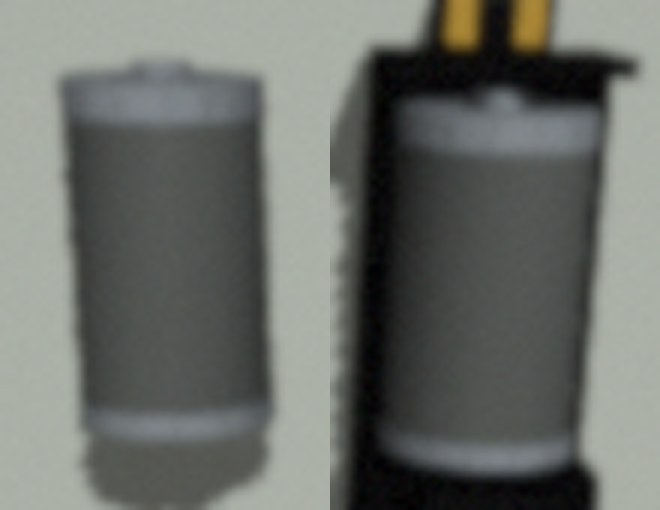

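The loose cell's nub is at the top of the crop, pointing the same way as the carrier's tongue, so no flip is needed. Cover first: I'll go above the radio.

Emit:
play_rows(targets=[[0, -40, 14, 0, 8], [0, -40, 14, 0, 8], [0, -40, 14, 0, 8], [0, -40, 14, 0, 8], [0, -40, 14, 0, 8], [0, -40, 14, 0, 8], [0, -40, 14, 0, 8], [0, -40, 14, 0, 8], [0, -40, 14, 0, 8], [0, -40, 14, 0, 8]])

```text
clock: 3.7
eef_pos: [785.3, -139.3, 254.5]
tool_rot: [-3.14, 0.003, 1.774]
force: [-1.0, -0.5, -0.5]
width: 85.4
gripper_force: 0.0
```

```bash
python3 - <<'E'
from h import *
go(503,-240,255,101.6)
im,d,T,f,cx,cy=cam('wrist'); save('w2',im); P=cloud(d,T,f,cx,cy)
np.savez('w2.npz',P=P,im=im)
measure(['radio','cover','cover_grip'],P,d)
m=(d>0)&(P[...,2]>79)&(P[...,2]<92)&(abs(P[...,0]-505)<60)&(abs(P[...,1]+240)<60)
print(m.sum(),cv2.minAreaRect(P[m][:,:2].astype(np.float32)),np.median(P[m],0))
E
```

```text
at [ 785.3 -139.3  254.5] yaw 101.6 tilt 0.18 F [-1.  -0.5 -0.5] w 85.4 t 3.7 -> dx dy dz spin [-4.180e+00 -2.967e+01  1.000e-02] 0.0
radio 0.67 [  1. 104. 146. 352.] lo [ 529.6 -349.8   10.8] hi [ 645.4 -111.9   72. ] toprect ((625.85205078125, -241.2207794189453), (264.1981506347656, 196.78085327148438), 87.1600341796875) all ((624.1135864257812, -242.66346740722656), (272.237060546875, 198.7290802001953), 86.78074645996094)
cover 0.92 [  0. 232.  24. 322.] lo [ 526.4 -329.2   65.7] hi [ 546.  -242.7   70.9] toprect ((534.6449584960938, -281.8521728515625), (24.0122013092041, 98.72919464111328), 2.7218401432037354) all ((534.6449584960938, -281.8521728515625), (24.0122013092041, 98.72919464111328), 2.7218401432037354)
cover_grip 0.78 [  2. 229.  27. 324.] lo [ 526.5 -330.5   65.3] hi [ 546.1 -240.1   70.9] toprect ((534.697998046875, -282.9677734375), (24.0122013092041, 104.14063262939453), 2.7218401432037354) all ((534.7073364257812, -283.1653747558594), (24.0122013092041, 104.5362319946289), 2.7218401432037354)
0 ((0.0, 0.0), (0.0, 0.0), 0.0) [nan nan nan]
  return _methods._mean(a, axis=axis, dtype=dtype,
  ret = um.true_divide(
```

View pics/w2.png

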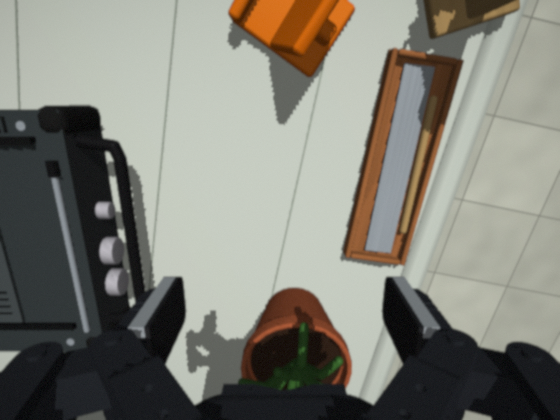

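I had the sideways sign wrong: the radio is at the left edge of the picture (70,230). Nothing was touched, so I'll correct it.

Emit:
play_rows(targets=[[0, -4, -29.7, 0, 0], [0, -4, -29.7, 0, 0], [0, -4, -29.7, 0, 0], [0, -4, -29.7, 0, 0], [0, -4, -29.7, 0, 0], [0, -4, -29.7, 0, 0], [0, -4, -29.7, 0, 0], [0, -4, -29.7, 0, 0], [0, -4, -29.7, 0, 0]])

```text
clock: 4.8
eef_pos: [503.8, -233.5, 256.9]
tool_rot: [3.139, 0.0, 1.78]
force: [0.0, -0.9, -0.3]
width: 85.2
gripper_force: 0.0
```

```bash
python3 - <<'E'
from h import *
go(503,-240,255,101.6)
im,d,T,f,cx,cy=cam('wrist'); save('w3',im); P=cloud(d,T,f,cx,cy)
np.savez('w3.npz',P=P,im=im)
measure(['radio','cover','cover_grip'],P,d)
m=(d>0)&(P[...,2]>79)&(P[...,2]<92)&(abs(P[...,0]-505)<60)&(abs(P[...,1]+240)<60)
print(m.sum(),cv2.minAreaRect(P[m][:,:2].astype(np.float32)),np.median(P[m],0))
m=(d>0)&(P[...,2]>68.3)&(P[...,2]<90)&(abs(P[...,0]-505)<60)&(abs(P[...,1]+240)<110)
print(m.sum(),cv2.minAreaRect(P[m][:,:2].astype(np.float32)),np.median(P[m],0))
E
```

```text
at [ 503.8 -233.5  256.9] yaw 102.0 tilt 0.13 F [ 0.  -0.9 -0.3] w 85.2 t 4.8 -> dx dy dz spin [-0.62 -0.22  0.19] 0.4
radio 0.74 [224.  64. 439. 323.] lo [ 448.5 -362.2   48.2] hi [ 642.3 -121.    79.9] toprect ((533.7288818359375, -244.50123596191406), (145.40052795410156, 245.53184509277344), 11.667984008789062) all ((551.5978393554688, -239.90574645996094), (196.23301696777344, 256.119873046875), 11.676576614379883)
cover 0.92 [245. 102. 312. 290.] lo [ 464.7 -329.    68.2] hi [ 538.  -160.3   84.1] toprect ((501.9126281738281, -245.68968200683594), (12.91900634765625, 59.92871856689453), 11.964219093322754) all ((500.7781066894531, -246.46011352539062), (59.85061264038086, 179.24705505371094), 11.875085830688477)
cover_grip 0.84 [249. 102. 312. 290.] lo [ 464.9 -329.3   68.2] hi [ 537.5 -160.5   84.1] toprect ((501.9126281738281, -245.68968200683594), (12.91900634765625, 59.92871856689453), 11.964219093322754) all ((502.25457763671875, -246.04974365234375), (56.130638122558594, 179.29144287109375), 11.536018371582031)
940 ((501.90777587890625, -245.69149780273438), (12.918766975402832, 59.92794418334961), 11.976113319396973) [ 501.89876627 -244.71775555   83.56543801]
12866 ((506.3873291015625, -242.07131958007812), (117.89258575439453, 212.92259216308594), 1.5523531436920166) [ 501.48209022 -229.34530154   69.97865488]
```

View pics/w3.png

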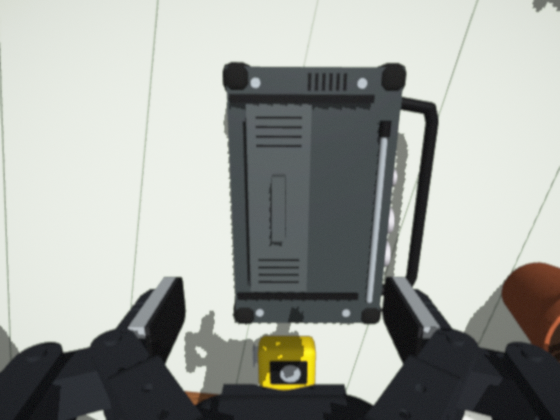

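The picture shows the shut cover's rib at (278,208), and the measured top height of 84 mm matches the text. I'll descend onto the rib with the jaws across it.

```bash
python3 -c "
from h import *
go(501.9,-245.5,100,101.8)"
```

```text
at [ 503.2 -234.4  256.1] yaw 101.9 tilt 0.02 F [ 0.4  0.2 -0.4] w 85.2 t 5.0 -> dx dy dz spin [-1.06 -0.37 15.61] 0.1
```

Emit:
play_rows(targets=[[0.6, -1.06, -0.37, 5, 0], [0.6, -1.06, -0.37, 10, 0], [0.6, -1.06, -0.37, 12, 0], [0.6, -1.06, -0.37, 13.5, 0], [0.6, -1.06, -0.37, 14.6, 0], [0.6, -1.06, -0.37, 15.2, 0], [0.6, -1.06, -0.37, 15.6, 0], [0.6, -1.06, -0.37, 15.6, 0]])

```text
clock: 5.8
eef_pos: [500.9, -246.4, 100.4]
tool_rot: [3.141, 0.0, 1.777]
force: [0.1, -0.2, 0.4]
width: 34.0
gripper_force: 0.0
```

Emit:
play_rows(targets=[[1, 0, 0, 0, 0], [1, 0, 0, 0, 0], [1, 0, 0, 0, 0], [1, 0, 0, 0, 0], [1, 0, 0, 0, 0], [1, 0, 0, 0, 0]])

```text
clock: 6.4
eef_pos: [501.3, -246.6, 101.2]
tool_rot: [3.14, 0.001, 1.777]
force: [0.1, 0.6, 6.7]
width: 9.7
gripper_force: 59.7
```

Emit:
play_rows(targets=[[1, 0, 0.7, -0.1, 0], [1, 0, 1.5, -0.1, 0], [1, 0, 2.3, -0.1, 0], [1, 0, 3.1, -0.1, 0], [1, 0, 3.9, -0.1, 0], [1, 0, 4.6, -0.1, 0], [1, 0, 5.2, -0.1, 0], [1, 0, 5.55, -0.1, 0], [1, 0, 5.7, -0.1, 0], [1, 0, 5.7, -0.1, 0]])

```text
clock: 7.4
eef_pos: [549.0, -236.8, 101.2]
tool_rot: [-3.128, -0.003, 1.774]
force: [-17.0, -5.1, 13.5]
width: 9.4
gripper_force: 61.0
```

Emit:
play_rows(targets=[[1, 0, 0.1, 0, 0], [1, 0, 0.1, 0, 0], [1, 0, 0.1, 0, 0]])

```text
clock: 7.7
eef_pos: [549.1, -236.8, 101.1]
tool_rot: [-3.127, -0.004, 1.774]
force: [-18.8, -3.9, 14.5]
width: 9.6
gripper_force: 61.1
```

Emit:
play_rows(targets=[[0.6, 0, -0.6, 0, 0], [0.6, 0, -0.6, 0, 0], [0.6, 0, -0.6, -4, 0], [0.6, 0, -0.6, -9, 0], [0.4, 0, -0.6, -14, 0], [0, 0, -0.6, -15, 0], [0, 0, -0.6, -15, 0], [0, 0, -0.6, -15, 0]])

```text
clock: 8.5
eef_pos: [551.7, -234.5, 250.2]
tool_rot: [-3.141, -0.002, 1.778]
force: [-1.2, -0.2, -0.6]
width: 84.9
gripper_force: 0.0
```

```bash
python3 - <<'E'
from h import *
go(503,-240,255,101.6)
im,d,T,f,cx,cy=cam('wrist'); save('w4',im); P=cloud(d,T,f,cx,cy)
np.savez('w4.npz',P=P,im=im)
measure(['radio','cover'],P,d)
a=np.radians(11.8);ex=np.array([np.cos(a),np.sin(a)]);ey=np.array([-ex[1],ex[0]])
Q=P[...,:2]-np.array([501.5,-246.])
X=Q@ex;Y=Q@ey;Z=P[...,2]
m=(d>0)&(Z<45)&(Z>-3)&(abs(X)<40)&(abs(Y)<110)
print('pit',m.sum(),np.percentile(X[m],[.5,50,99.5]),np.percentile(Y[m],[.5,50,99.5]),np.percentile(Z[m],[5,50,95]))
mf=m&(Z<14); print('floor',mf.sum(),np.median(Z[mf]),np.percentile(X[mf],[.5,99.5]),np.percentile(Y[mf],[.5,99.5]))
for y0 in (-60,-30,0,30,60): 
  k=(d>0)&(abs(Y-y0)<2)&(X>-60)&(X<90); o=np.argsort(X[k])
  print(y0,[(int(a),int(b)) for a,b in zip(X[k][o][::12],Z[k][o][::12])])
E
```

```text
at [ 551.7 -234.5  250.2] yaw 101.9 tilt 0.10 F [-1.2 -0.2 -0.6] w 84.9 t 8.5 -> dx dy dz spin [ 0.47 -4.88 -0.48] 0.3
radio 0.63 [167.  51. 392. 320.] lo [ 449.2 -361.1    6.8] hi [ 644.9 -121.    79.7] toprect ((532.3226318359375, -243.88381958007812), (146.31089782714844, 246.6139373779297), 11.459450721740723) all ((552.4378662109375, -239.77215576171875), (197.89163208007812, 255.71182250976562), 11.489006042480469)
cover 0.95 [245.  88. 316. 288.] lo [ 511.  -320.5   68.1] hi [ 584.2 -150.4   84.1] toprect ((548.1129150390625, -236.08740234375), (12.373376846313477, 59.660728454589844), 11.885035514831543) all ((549.139404296875, -237.58880615234375), (58.01520538330078, 184.37686157226562), 11.323813438415527)
pit 7906 [-31.34253026 -14.77700722  10.45346391] [-86.00073673   0.16893796  85.39754285] [ 6.46954503  7.94042975 38.80076075]
floor 6132 7.638509172055649 [-31.16561255  10.25095262] [-85.53322528  84.67804238]
-60 [(-43, 66), (-40, 65), (-37, 66), (-33, 64), (-31, 54), (-31, 42), (-31, 47), (-30, 34), (-30, 40), (-27, 7), (-23, 8), (-19, 7), (-15, 7), (-10, 8), (-6, 
[... 2815 characters left out ...]
 70), (74, 69), (76, 66), (78, 65), (80, 64), (83, 66), (84, 65), (87, 66), (89, 65)]
60 [(-43, 65), (-41, 65), (-39, 66), (-37, 64), (-35, 65), (-33, 64), (-31, 64), (-30, 63), (-30, 39), (-30, 16), (-30, 15), (-30, 51), (-30, 8), (-27, 7), (-24, 7), (-21, 7), (-18, 7), (-15, 7), (-12, 8), (-8, 9), (-5, 7), (-2, 7), (0, 7), (3, 7), (6, 7), (9, 7), (18, 65), (20, 69), (23, 69), (24, 69), (26, 69), (29, 70), (30, 70), (33, 69), (35, 68), (37, 68), (39, 70), (41, 68), (43, 69), (45, 69), (47, 70), (49, 69), (52, 70), (53, 69), (56, 70), (58, 69), (60, 70), (62, 70), (64, 71), (66, 69), (68, 70), (70, 69), (72, 69), (74, 69), (77, 65), (79, 66), (81, 65), (83, 65), (85, 65), (87, 65), (89, 66)]
```

View pics/w4.png

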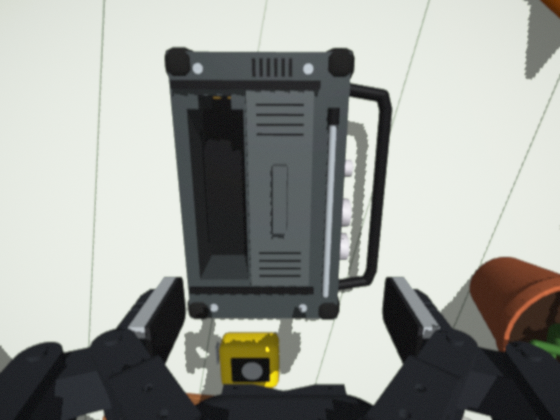

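The cover is back and the bay is open at (225,190), with the notch and its gold contact at (217,97). I'll pin down the bay centre from the saved cloud and work out the move to the cell.

```bash
python3 - <<'E'
from h import *
P=np.load('w4.npz')['P']
a=np.radians(11.7);ex=np.array([np.cos(a),np.sin(a)]);ey=np.array([-ex[1],ex[0]])
Q=P[...,:2]-np.array([501.5,-246.]);X=Q@ex;Y=Q@ey;Z=P[...,2]
for z0,z1 in ((3,15),(20,40),(40,62)):
  for x0 in range(-30,20,4):
    k=(Z>z0)&(Z<z1)&(abs(X-x0)<2)&(abs(Y)<110)
    if k.sum()>5: print(z0,x0,k.sum(),np.percentile(Y[k],[1,99]).round(1))
# rim points near ends
for x0 in (-26,-7,8):
  k=(abs(X-x0)<2)&(Z>63)&(Z<80); y=Y[k]; print('rim',x0,y[(y<-60)].max(),y[y>60].min())
go(432.2,184.5,100,108.2)
E
```

```text
3 -30 644 [-85.3  73.7]
3 -26 547 [-85.6  74.1]
3 -22 582 [-85.5  83.8]
3 -18 602 [-85.3  84.6]
3 -14 590 [-85.3  83.7]
3 -10 600 [-85.1  85.5]
3 -6 600 [-85.3  85.6]
3 -2 572 [-85.2  83. ]
3 2 552 [-85.5  73.2]
3 6 550 [-85.5  73.2]
3 10 341 [-85.2  72.8]
20 -30 863 [-85.6  73.5]
20 -26 32 [-86.4 -84.7]
20 -22 85 [-85.9  86.1]
20 -18 28 [-86.2 -84.8]
20 -14 30 [-86.2  36.7]
20 -10 32 [-86.1  33.2]
20 -6 28 [-86.1 -85. ]
20 -2 27 [-86.1 -84.8]
20 2 32 [-86.4 -85. ]
20 6 29 [-86. -85.]
20 10 31 [-86.3 -84.8]
20 14 6 [-85.7 -85.1]
40 -30 1013 [-85.7  73.7]
40 -26 35 [-86.2 -85.1]
40 -22 117 [-86.   86.4]
40 -18 42 [-86.4  86.5]
40 -14 42 [-86.1  86.5]
40 -10 42 [-86.2  86.5]
40 -6 43 [-86.   86.5]
40 -2 45 [-86.4  86.4]
40 2 42 [-86.3  86.5]
40 6 39 [-86.1  21.4]
40 10 36 [-86.4 -84.7]
40 14 25 [-86.2 -84.9]
rim -26 -85.05521441316327 75.57403492793551
rim -7 -84.80700817236252 86.76079594869363
rim 8 -85.20104682044133 75.63688161019151
at [ 550.9 -235.   249.3] yaw 101.8 tilt 0.21 F [-0.  -0.3 -0.8] w 85.4 t 8.65 -> dx dy dz spin [43.46 -2.97 15.03] -6.4
```

Emit:
play_rows(targets=[[0, 43.5, -3, 0, -6.4], [0, 43.5, -3, 0, -6.4], [0, 43.5, -3, 0, -6.4], [0, 43.5, -3, 0, -6.4], [0, 43.5, -3, 0, -6.4], [0, 43.5, -3, 4, -6.4], [0, 43.5, -3, 8, -6.4], [0, 43.5, -3, 12, -6.4], [0, 43.5, -3, 15, -6.4], [0, 43.5, -3, 15, -6.4]])

```text
clock: 9.65
eef_pos: [432.3, 185.2, 99.4]
tool_rot: [-3.141, 0.0, 1.889]
force: [0.8, 1.0, -0.4]
width: 85.2
gripper_force: 0.0
```

Emit:
play_rows(targets=[[0, 0, 0, 0, 0], [0, 0, 0, 0, 0]])

```text
clock: 9.85
eef_pos: [431.9, 183.5, 99.6]
tool_rot: [-3.137, 0.001, 1.89]
force: [0.5, 0.2, 0.0]
width: 85.2
gripper_force: 0.0
```

```bash
python3 - <<'E'
from h import *
im,d,T,f,cx,cy=cam('wrist'); P=cloud(d,T,f,cx,cy); save('w5',im)
m=(d>0)&(P[...,2]>10)&(P[...,2]<40)&(np.hypot(P[...,0]-432,P[...,1]-185)<45)
print(m.sum(),cv2.minAreaRect(P[m][:,:2].astype(np.float32)),P[m].min(0),P[m].max(0))
measure(['cell'],P,d)
go(432.2,184.7,36,108.2)
E
```

```text
5515 ((431.3799133300781, 184.6549072265625), (34.025569915771484, 62.370948791503906), 18.259117126464844) [406.64397281 150.89360568  10.01780991] [456.1823412  216.98970878  35.00135077]
cell 0.56 [255. 179. 314. 291.] lo [411.1 155.4   7.4] hi [451.4 214.6  34.2] toprect ((432.0378112792969, 183.5924530029297), (24.99599838256836, 59.92807388305664), 18.402618408203125) all ((431.3799133300781, 184.6549072265625), (34.025569915771484, 62.370948791503906), 18.259117126464844)
at [434.  182.8 101.8] yaw 108.1 tilt 0.07 F [ 0.  -0.1  0.6] w 85.3 t 9.95 -> dx dy dz spin [ 0.25 -0.12  6.58] -0.1
```

Emit:
play_rows(targets=[[0.2, 0, 0, 3, 0], [0.3, 0, 0, 5, 0], [0.3, 0, 0, 6, 0], [0.3, 0, 0, 6.4, 0], [0.3, 0, 0, 6.4, 0], [1, 0, 0, 6.4, 0], [1, 0, 0, 6.4, 0], [1, 0, 0, 6.4, 0], [1, 0, 0, 6.4, 0], [1, 0, 0, 6.4, 0]])

```text
clock: 10.95
eef_pos: [433.9, 183.7, 38.7]
tool_rot: [3.139, -0.0, 1.888]
force: [-0.4, -1.0, 7.5]
width: 31.7
gripper_force: 58.8
```

Emit:
play_rows(targets=[[1, 0, 0, -2, 0], [1, 0, 0, -5, 0], [1, 0, 0, -8, 0], [1, 0, 0, -8, 0], [1, 0, 0, -8, 0]])

```text
clock: 11.45
eef_pos: [433.5, 184.1, 118.0]
tool_rot: [3.14, -0.0, 1.889]
force: [-1.0, -0.6, -1.8]
width: 31.6
gripper_force: 60.7
```

```bash
python3 - <<'E'
from h import *
for i in range(4):
    im,d,T,f,cx,cy=cam('wrist'); s=ctrl.read_state(); print(s['eef_pos'].round(1),s['tool_rot'].round(4))
P=cloud(d,T,f,cx,cy); save('w6',im)
np.savez('w6.npz',P=P,im=im,d=d,T=T)
measure(['carrier','tab','cell'],P,d)
measure(['nub'],P,d)
print(cv2.imwrite('pics/w6.png',im[:,:,::-1]))
E
```

```text
[432.8 183.9 117.2] [-3.1414e+00 -3.0000e-04  1.8889e+00]
[432.5 183.7 116.7] [-3.1402e+00 -1.0000e-04  1.8887e+00]
[432.4 183.6 116.4] [-3.1397  0.      1.8886]
[432.5 183.5 116.4] [-3.1395e+00  1.0000e-04  1.8885e+00]
carrier 0.88 [440. 151. 551. 367.] lo [540.7 130.4   1.7] hi [617.4 268.7  54.1] toprect ((580.9067993164062, 190.84542846679688), (30.4884090423584, 13.067502975463867), 18.917530059814453) all ((578.814208984375, 195.8075408935547), (42.60598373413086, 162.50466918945312), 18.505388259887695)
cell 0.55 [246. 205. 324. 360.] lo [411.  156.6  86. ] hi [450.6 215.8 111.9] toprect ((432.3757629394531, 184.3719024658203), (24.71528434753418, 60.352359771728516), 17.948183059692383) all ((431.8274230957031, 185.2451171875), (33.89452362060547, 62.568572998046875), 18.002723693847656)
nub 0.68 [244. 207. 323. 360.] lo [411.  156.4  84.7] hi [450.8 215.8 111.9] toprect ((432.3757629394531, 184.3719024658203), (24.71528434753418, 60.352359771728516), 17.948183059692383) all ((431.8916320800781, 185.3146209716797), (34.09331130981445, 62.51288986206055), 18.306995391845703)
True
```

View pics/w6.png

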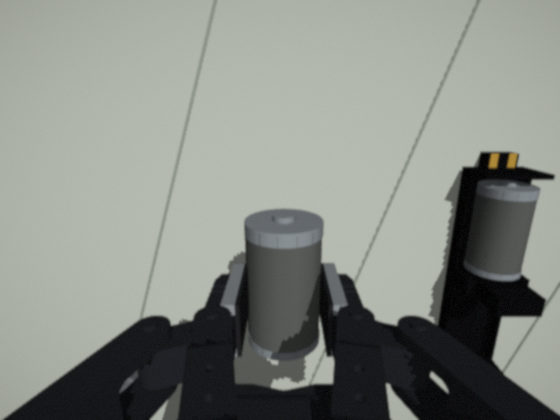

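The cell is gripped squarely at (285,280), nub pointing up in the picture, towards the carrier's tongue side. I'll carry it over the empty half and look again from just above.

Emit:
play_rows(targets=[[1, -2, 5, 0, 0], [1, -4.5, 9, 0, 0], [1, -7, 13, 0, 0], [1, -8.1, 14.3, 0, -0.3], [1, -8.1, 14.3, 1, -0.3], [1, -8.1, 14.3, 2.5, -0.3], [1, -8.1, 14.3, 3, -0.3], [1, -8.1, 14.3, 3, -0.3], [1, -8.1, 14.3, 3, -0.3], [1, -8.1, 14.3, 3, -0.3]])

```text
clock: 12.85
eef_pos: [594.2, 152.1, 87.8]
tool_rot: [3.141, -0.0, 1.894]
force: [0.5, 0.8, -0.9]
width: 31.2
gripper_force: 60.7
```

```bash
python3 - <<'E'
from h import *
for i in range(3): im,d,T,f,cx,cy=cam('wrist'); s=ctrl.read_state(); print(s['eef_pos'].round(1),s['tool_rot'].round(4))
P=cloud(d,T,f,cx,cy); save('w7',im)
np.savez('w7.npz',P=P,im=im,d=d,T=T)
measure(['tab','cell','nub'],P,d)
a=np.radians(18.4);ex=np.array([np.cos(a),np.sin(a)]);ey=np.array([-ex[1],ex[0]])
Q=P[...,:2]-np.array([580.8,190.9]);X=Q@ex;Y=Q@ey;Z=P[...,2]
def rep(n,m): print(n,m.sum(),'X',np.percentile(X[m],[1,99]).round(1),'Y',np.percentile(Y[m],[1,99]).round(1),'Z',np.percentile(Z[m],[5,50,95]).round(1))
ok=d>0
rep('tab',ok&(Z>46)&(Z<57)&(abs(X)<20)&(abs(Y)<9))
rep('cellfix',ok&(Z>30)&(Z<40)&(abs(X)<20)&(Y>10)&(Y<75))
rep('cell',ok&(Z>60)&(Z<100)&(abs(X)<14)&(Y<0)&(Y>-80))
rep('cellhi',ok&(Z>78)&(Z<100)&(abs(X)<14)&(Y<0)&(Y>-80))
E
```

```text
[594.4 151.9  87.8] [ 3.1407 -0.      1.8943]
[594.5 151.9  87.9] [ 3.1407e+00 -1.0000e-04  1.8942e+00]
[594.5 151.8  87.8] [ 3.1407 -0.      1.8941]
tab 0.66 [236.   0. 331. 215.] lo [542.9 169.1   2.8] hi [597.8 268.8  54.2] toprect ((581.15625, 190.69606018066406), (28.037261962890625, 12.719924926757812), 17.935890197753906) all ((571.5347290039062, 219.77313232421875), (41.123600006103516, 111.43367004394531), 18.27010154724121)
cell 0.76 [242. 204. 324. 361.] lo [573.2 124.6  55. ] hi [613.4 184.1  83.2] toprect ((594.6930541992188, 152.5930938720703), (25.03925323486328, 60.259395599365234), 18.289440155029297) all ((593.9110107421875, 153.61639404296875), (33.959163665771484, 62.69368362426758), 18.290199279785156)
nub 0.91 [247. 207. 324. 360.] lo [573.  124.9  57.5] hi [613.1 184.1  83.2] toprect ((594.492431640625, 152.43283081054688), (25.031166076660156, 60.54861068725586), 17.79887580871582) all ((593.9631958007812, 153.4890899658203), (33.93996810913086, 62.968177795410156), 18.290199279785156)
tab 1824 X [-13.5  14. ] Y [-6.4  6.1] Z [48.7 53.5 54.6]
cellfix 7020 X [-12.6  13.3] Y [10.7 73.7] Z [30.7 34.9 36.9]
cell 9249 X [-13.6  13.7] Y [-69.4  -8.8] Z [69.6 80.7 82.9]
cellhi 6966 X [-10.6  12.2] Y [-69.4 -11. ] Z [78.6 81.4 83. ]
```

View pics/w7.png

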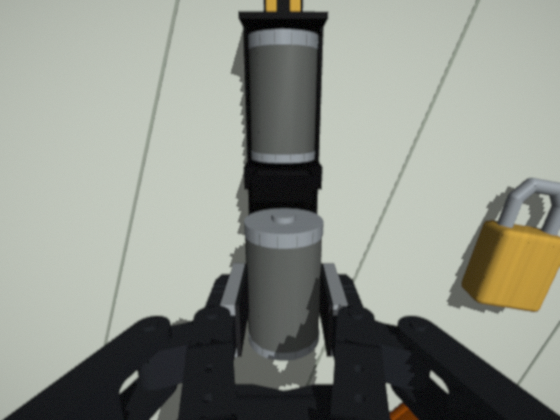

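The cell hangs centred over the empty half, within 1 mm both lengthwise and sideways. The tab is at (283,175). Now I'll lower and release it.

Emit:
play_rows(targets=[[1, -0.1, 0, 1.5, 0], [1, -0.1, 0, 3, 0], [1, -0.1, 0, 3.8, 0], [1, -0.1, 0, 4.3, 0], [1, -0.1, 0, 4.6, 0], [1, -0.1, 0, 4.75, 0], [1, -0.1, 0, 4.8, 0], [1, -0.1, 0, 4.8, 0]])

```text
clock: 13.95
eef_pos: [593.8, 150.3, 41.6]
tool_rot: [-3.14, -0.001, 1.894]
force: [-6.0, -0.6, 20.6]
width: 31.4
gripper_force: 63.0
```

Emit:
play_rows(targets=[[0.5, 0, 0, 0, 0], [0.4, 0, 0, 0, 0], [0.4, 0, 0, 0, 0], [0.4, 0, 0, 0, 0], [0.3, 0, 0, -2, 0], [0.3, 0, 0, -5, 0], [0.3, 0, 0, -9, 0], [0.3, 0, 0, -13, 0], [0.3, 0, 0, -13, 0], [0.3, 0, 0, -13, 0]])

```text
clock: 14.95
eef_pos: [595.1, 150.9, 170.1]
tool_rot: [3.14, -0.0, 1.894]
force: [-1.3, -0.4, 0.2]
width: 60.0
gripper_force: 0.0
```

```bash
cat > m2.py <<'E'
from h import *
def rel():
    for i in range(3): im,d,T,f,cx,cy=cam('wrist'); s=ctrl.read_state(); print(s['eef_pos'].round(1),s['tool_rot'].round(4))
    P=cloud(d,T,f,cx,cy)
    measure(['tab','cell'],P,d)
    return im,d,P
E
python3 - <<'E'
from m2 import *
im,d,P=rel(); save('w8',im)
a=np.radians(18.4);ex=np.array([np.cos(a),np.sin(a)]);ey=np.array([-ex[1],ex[0]])
Q=P[...,:2]-np.array([580.8,190.9]);X=Q@ex;Y=Q@ey;Z=P[...,2]
def rep(n,m): print(n,m.sum(),'X',np.percentile(X[m],[1,99]).round(1),'Y',np.percentile(Y[m],[1,99]).round(1),'Z',np.percentile(Z[m],[5,50,95]).round(1),cv2.minAreaRect(P[m][:,:2].astype(np.float32)))
ok=d>0
rep('tab',ok&(Z>46)&(Z<57)&(abs(X)<20)&(abs(Y)<9))
rep('cellfix',ok&(Z>31)&(Z<40)&(abs(X)<20)&(Y>10)&(Y<75))
rep('cell',ok&(Z>31)&(Z<40)&(abs(X)<20)&(Y<-8)&(Y>-75))
E
```

```text
[594.1 150.9 168.8] [-3.1408e+00 -5.0000e-04  1.8941e+00]
[593.7 150.8 168.1] [-3.1394e+00 -5.0000e-04  1.8941e+00]
[593.6 150.6 167.8] [-3.1387e+00 -3.0000e-04  1.8940e+00]
tab 0.56 [252.  32. 319. 249.] lo [543.6 118.5   2.5] hi [617.2 269.7  54.1] toprect ((581.1099243164062, 190.82362365722656), (27.80736541748047, 12.582834243774414), 18.467802047729492) all ((579.7388305664062, 195.2982940673828), (41.05400085449219, 164.11073303222656), 18.3292179107666)
cell 0.71 [262. 166. 307. 246.] lo [573.6 123.1  21.9] hi [614.5 181.1  37.3] toprect ((592.7532958984375, 153.730712890625), (25.672752380371094, 65.60174560546875), 18.275976181030273) all ((593.7261962890625, 152.8419647216797), (33.82101058959961, 67.96263122558594), 18.409894943237305)
tab 814 X [-13.1  14.1] Y [-6.4  6. ] Z [50.7 53.5 54.7] ((581.1099243164062, 190.82362365722656), (27.80736541748047, 12.582834243774414), 18.467802047729492)
cellfix 3037 X [-11.8  12.5] Y [10.6 67.4] Z [31.6 35.1 37. ] ((567.3943481445312, 231.3936767578125), (29.76600456237793, 65.99850463867188), 22.43393325805664)
cell 2356 X [-12.   12.5] Y [-71.1 -12.5] Z [31.7 35.2 37.1] ((594.505615234375, 149.76458740234375), (27.629470825195312, 63.01116943359375), 16.824352264404297)
```

View pics/w8.png

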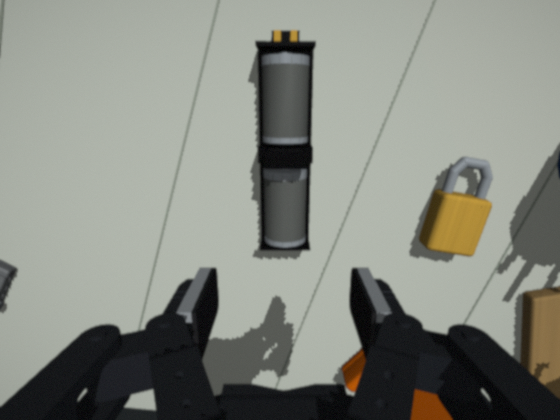

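The loose cell now lies level with the fixed one in the lower compartment at (285,210), flat end at the spring and top at 37 mm. I've viewed 10 pictures, so from here I work by numbers. Next I'll turn the tool 90° for the tab.

Emit:
play_rows(targets=[[0.6, 4.2, 0.1, 0, 9], [0.6, 4.2, 0.1, 0, 18], [0.6, 4.2, 0.1, 0, 27], [0.6, 4.2, 0.1, 0, 36], [0.6, 4.2, 0.1, 0, 45], [0.6, 4.2, 0.1, 0, 54], [0.6, 4.2, 0.1, 1, 63], [0.6, 4.2, 0.1, 3, 72], [0.6, 4.2, 0.1, 5, 81], [0.6, 4.2, 0.1, 6.5, 90]])

```text
clock: 16.2
eef_pos: [581.3, 190.7, 102.1]
tool_rot: [-3.142, 0.003, 0.388]
force: [0.4, 0.1, -0.6]
width: 34.5
gripper_force: 0.0
```

Emit:
play_rows(targets=[[0.6, 0, 0, 0, 0], [0.6, 0, 0, 0, 0], [0.6, 0, 0, 0, 0], [0.6, 0, 0, 0, 0]])

```text
clock: 16.6
eef_pos: [582.9, 190.8, 105.2]
tool_rot: [-3.141, -0.002, 0.395]
force: [0.5, -0.2, 0.9]
width: 34.3
gripper_force: 0.0
```

```bash
python3 - <<'E'
from m2 import *
im,d,P=rel(); save('w9',im)
Z=P[...,2]; m=(d>0)&(Z>46)&(Z<57)&(np.hypot(P[...,0]-581,P[...,1]-191)<20)
print(m.sum(),cv2.minAreaRect(P[m][:,:2].astype(np.float32)))
go(580.95,190.85,65,18.4)
E
```

```text
[582.8 190.8 105.2] [-3.1413e+00 -1.5000e-03  3.9490e-01]
[582.6 190.9 105.1] [-3.1412e+00 -1.3000e-03  3.9450e-01]
[582.6 190.9 105. ] [-3.1412e+00 -1.1000e-03  3.9440e-01]
tab 0.81 [147. 188. 417. 285.] lo [5.478e+02 1.198e+02 3.000e-01] hi [621.3 267.5  53.9] toprect ((581.6561889648438, 190.74819946289062), (29.263755798339844, 12.817882537841797), 18.28793716430664) all ((580.0890502929688, 195.56936645507812), (41.94905471801758, 164.5790252685547), 18.198162078857422)
cell 0.59 [298. 210. 400. 269.] lo [578.2 125.3  19.2] hi [616.5 181.9  37.1] toprect ((595.339111328125, 151.73028564453125), (25.595783233642578, 59.02143096923828), 17.529560089111328) all ((595.3471069335938, 152.84414672851562), (31.870256423950195, 61.4697151184082), 18.647357940673828)
1204 ((581.6561889648438, 190.74819946289062), (29.263755798339844, 12.817882537841797), 18.28793716430664)
at [582.4 190.8 104.7] yaw 22.6 tilt 0.04 F [-0.8  0.2 -0.5] w 33.9 t 16.85 -> dx dy dz spin [-0.14 -0.06  3.97] 4.2
```

Emit:
play_rows(targets=[[0.6, -0.1, -0.05, 0, 4.3], [0.6, -0.1, -0.05, 1.5, 4.3], [0.6, -0.1, -0.05, 2.8, 4.3], [0.6, -0.1, -0.05, 3.6, 4.3], [0.6, -0.1, -0.05, 3.95, 4.3], [0.6, -0.1, -0.05, 3.95, 4.3], [0.6, -0.1, -0.05, 3.95, 4.3]])

```text
clock: 17.55
eef_pos: [581.4, 190.7, 64.9]
tool_rot: [3.141, -0.0, 0.319]
force: [0.4, 0.0, 2.2]
width: 34.0
gripper_force: 0.0
```

```bash
python3 -c "
from h import *
go(580.95,190.85,65,18.4)"
```

```text
at [581.4 190.7  64.9] yaw 18.3 tilt 0.02 F [0.4 0.  2.2] w 34.0 t 17.55 -> dx dy dz spin [-0.03 -0.03 -0.01] -0.1
```

Emit:
play_rows(targets=[[0.6, 0, 0, -0.1, 0], [1, 0, 0, -0.1, 0], [1, 0, 0, -0.1, 0], [1, 0, 0, -0.1, 0], [1, 0, 0, -0.1, 0], [1, 0, 0, -0.1, 0], [1, 0, 0, -0.1, 0]])

```text
clock: 18.25
eef_pos: [581.4, 191.0, 66.5]
tool_rot: [-3.141, -0.001, 0.319]
force: [-1.9, 0.6, 5.0]
width: 10.3
gripper_force: 60.8
```

Emit:
play_rows(targets=[[1, 0, 0, -0.5, 0], [1, 0, 0, -1.5, 0], [1, 0, 0, -3.5, 0], [1, 0, 0, -6, 0], [1, 0, 0, -9, 0], [1, 0, 0, -12, 0], [1, 0, 0, -12, 0], [1, 0, 0, -12, 0]])

```text
clock: 19.05
eef_pos: [580.8, 191.1, 185.9]
tool_rot: [-3.141, -0.0, 0.319]
force: [-0.0, 0.0, -3.6]
width: 10.1
gripper_force: 59.6
```

```bash
python3 - <<'E'
from m2 import *
im,d,P=rel(); save('w10',im)
np.savez('w10.npz',P=P,im=im)
go(495.7,-252.4,185,11.7)
Z=P[...,2]; m=(d>0)&(Z>110)&(Z<165)&(np.hypot(P[...,0]-581,P[...,1]-191)<95)
print(m.sum(),np.percentile(Z[m],[1,50,99]),cv2.minAreaRect(P[m][:,:2].astype(np.float32)))
a=np.radians(18.4);ex=np.array([np.cos(a),np.sin(a)]);ey=np.array([-ex[1],ex[0]])
Q=P[...,:2]-np.array([581,190.9]);X=Q@ex;Y=Q@ey
for y0 in range(-75,80,10):
  k=(d>0)&(abs(Y-y0)<3)&(abs(X)<25)&(Z>90)&(Z<175)
  if k.sum()>5: print(y0,k.sum(),np.percentile(X[k],[2,98]).round(1),np.percentile(Z[k],[2,50,98]).round(1))
E
```

```text
[580.1 191.1 184.9] [-3.1408e+00  1.9000e-03  3.1900e-01]
[579.9 191.1 184.3] [-3.1409e+00  2.8000e-03  3.1900e-01]
[579.9 191.  184.2] [-3.1411e+00  3.1000e-03  3.1890e-01]
tab 0.61 [124. 208. 444. 322.] lo [549.2 119.8 119.1] hi [620.1 266.2 171.7] toprect ((579.0438232421875, 193.51541137695312), (29.193315505981445, 17.55497932434082), 17.477806091308594) all ((578.5858154296875, 195.53237915039062), (41.5768928527832, 164.88491821289062), 18.16160011291504)
cell 0.75 [299. 228. 430. 296.] lo [579.  124.6 135. ] hi [613.9 182.4 154.8] toprect ((591.87890625, 151.64280700683594), (24.805814743041992, 59.678672790527344), 18.4681339263916) all ((592.5311889648438, 151.022705078125), (32.1663818359375, 65.92115020751953), 18.441190719604492)
at [580.3 190.8 184.4] yaw 18.3 tilt 0.14 F [-0.1 -0.4 -2.8] w 10.0 t 19.3 -> dx dy dz spin [-21.92  39.44  -0.  ] 6.6
22902 [118.90695847 147.4870914  158.04721578] ((578.447509765625, 195.36068725585938), (41.940650939941406, 165.10122680664062), 18.26865005493164)
-75 1171 [-20.7  19.3] [119.8 145.4 148.4]
-65 1032 [-13.8  19.2] [119.4 149.9 154.8]
-55 1008 [-14.   19.2] [119.2 149.7 154.7]
-45 1007 [-15.3  19.2] [119.2 149.6 154.7]
-35 1008 [-15.1  19.3] [119.2 149.6 154.7]
-25 978 [-13.7  19.3] [119.1 149.7 154.7]
-15 831 [ 1.2 19.4] [119.3 147.8 174.1]
-5 1008 [-13.7  19.6] [119.7 166.6 172.6]
5 1019 [-13.9  19.5] [119.8 167.7 172.6]
15 832 [ 1.5 19.5] [119.6 149.3 174.2]
25 953 [-11.6  19.5] [119.8 150.2 154.6]
35 969 [-12.8  19.5] [119.7 150.5 154.7]
45 956 [-12.7  19.5] [119.9 150.4 154.6]
55 971 [-12.8  19.6] [119.7 150.1 154.5]
65 978 [-12.3  19.6] [119.8 150.4 154.8]
75 1341 [-20.   19.7] [120.6 144.2 148.1]
```

The carrier is lifted level, with its underside 66.3 mm below the TCP. I'll carry it to the robot's side of the radio, where the wrist camera can still see the open bay.

Emit:
play_rows(targets=[[1, -1, 1.2, 0, 0], [1, -3, 3.6, 0, 1], [1, -6, 7.2, 0, 2], [1, -9, 10.8, 0, 3], [1, -12, 14.4, 0, 4], [1, -15, 18, 0, 5], [1, -18, 21.6, 0, 6.5], [1, -21, 25.2, 0, 6.5], [1, -24, 28.8, 0, 6.5], [1, -27, 32.4, 0, 6.5]])

```text
clock: 20.3
eef_pos: [424.1, -203.6, 185.8]
tool_rot: [3.141, 0.001, 0.204]
force: [1.2, -0.8, -2.6]
width: 10.3
gripper_force: 59.6
```

```bash
python3 -c "
from h import *
go(397.8,-272.7,184.3,11.8)"
```

```text
at [ 424.1 -203.6  185.8] yaw 11.7 tilt 0.04 F [ 1.2 -0.8 -2.6] w 10.3 t 20.3 -> dx dy dz spin [-3.98  6.23  0.16] -0.1
```

Emit:
play_rows(targets=[[1, -2, 3, 0, 0], [1, -3.5, 5, 0, 0], [1, -4, 6, 0, 0], [1, -4, 6.2, 0, 0], [1, -4, 6.2, 0, 0], [1, -4, 6.2, 0, 0], [1, -4, 6.2, 0, 0], [1, -4, 6.2, 0, 0]])

```text
clock: 21.1
eef_pos: [400.2, -269.3, 185.7]
tool_rot: [-3.141, 0.0, 0.207]
force: [0.0, -0.0, -4.2]
width: 10.2
gripper_force: 59.6
```

```bash
cat > bay.py <<'E'
from m2 import *
def bayrep(P,d):
    a=np.radians(11.7);ex=np.array([np.cos(a),np.sin(a)]);ey=np.array([-ex[1],ex[0]])
    Q=P[...,:2]-np.array([495.7,-252.4]);X=Q@ex;Y=Q@ey;Z=P[...,2];ok=d>0
    for y0 in (-60,-30,30,60):
        k=ok&(abs(Y-y0)<3); x=X[k];z=Z[k]
        r=(z>62)&(z<69)&(x<-10)&(x>-50); pl=(z>66)&(z<75)&(x>10)&(x<60); w=(z>10)&(z<55)&(x>10)&(x<35)
        print('y0',y0,'rim -x edge',x[r].max() if r.any() else None,'cover edge',x[pl].min() if pl.any() else None,'wall +x',np.median(x[w]) if w.any() else None)
    for x0 in (-18,0,12):
        k=ok&(abs(X-x0)<3)&(Z>62)&(Z<75);y=Y[k]; print('x0',x0,'y gap',y[y<-60].max() if (y<-60).any() else None,y[y>60].min() if (y>60).any() else None)
    m=ok&(Z>79)&(Z<90)&(abs(X-55)<20)&(abs(Y)<50)
    if m.any():
        r=cv2.minAreaRect(P[m][:,:2].astype(np.float32)); c=(np.array(r[0])-[495.7,-252.4]); print('rib',r,'radio axes',c@ex,c@ey)
E
python3 - <<'E'
from bay import *
im,d,P=rel(); save('w11',im); np.savez('w11.npz',P=P,im=im,d=d)
bayrep(P,d)
Z=P[...,2]; m=(d>0)&(Z>110)&(Z<160)&(np.hypot(P[...,0]-397.8,P[...,1]+272.7)<95)
print('carrier',m.sum(),cv2.minAreaRect(P[m][:,:2].astype(np.float32)),np.percentile(Z[m],[1,99]))
E
```

```text
[ 400.2 -269.5  185.7] [-3.1412  0.      0.207 ]
[ 400.1 -269.7  185.7] [-3.1414  0.      0.2066]
[ 400.  -269.9  185.8] [-3.1414  0.      0.2062]
tab 0.57 [125. 213. 445. 322.] lo [ 377.4 -342.7  120.7] hi [ 433.4 -194.2  173.1] toprect ((400.38507080078125, -270.1966247558594), (28.95145034790039, 12.17880630493164), 13.073039054870605) all ((399.49371337890625, -265.1734924316406), (41.9777717590332, 164.56964111328125), 11.868791580200195)
cell 0.61 [301. 233. 429. 298.] lo [ 395.3 -337.1  137.6] hi [ 425.9 -280.1  156.2] toprect ((406.54559326171875, -310.2953796386719), (25.558887481689453, 60.00613784790039), 10.264337539672852) all ((407.1521301269531, -311.38995361328125), (31.92168617248535, 65.20401000976562), 11.703380584716797)
y0 -60 rim -x edge -23.94173556199105 cover edge 24.290411555148797 wall +x 24.360168816567164
y0 -30 rim -x edge -23.962234180176875 cover edge 24.24068261268559 wall +x 24.41804940462619
y0 30 rim -x edge -23.997182246527686 cover edge 24.197057734901044 wall +x 24.54078769099077
y0 60 rim -x edge -23.449572673595416 cover edge 24.221395392741076 wall +x 24.58530403208762
x0 -18 y gap -80.25182225531451 79.82626737540872
x0 0 y gap -79.93995529456988 90.87353181102868
x0 12 y gap -80.0032183107422 80.40498599766583
carrier 23024 ((399.42730712890625, -265.19573974609375), (41.97944259643555, 165.3102264404297), 11.810685157775879) [119.82948634 156.39627153]
```

The bay centre is confirmed to within 0.3 mm. I'll move over it and lower to just above the rim.

Emit:
play_rows(targets=[[1, 2, 0.1, 0, 0], [1, 4.5, 0.2, 0, 0], [1, 7, 0.2, 0, 0], [1, 9, 0.2, 0, 0], [1, 9.7, 0.2, 0, 0], [1, 9.7, 0.2, 0, 0], [1, 9.7, 0.2, 1.5, 0], [1, 9.7, 0.2, 3, 0], [1, 9.7, 0.2, 4, 0], [1, 9.7, 0.2, 4, 0]])

```text
clock: 22.35
eef_pos: [493.4, -251.9, 143.7]
tool_rot: [-3.139, 0.003, 0.204]
force: [-0.6, -0.0, -3.3]
width: 9.8
gripper_force: 59.6
```

Emit:
play_rows(targets=[[1, 0, 0, 0, 0], [1, 0, 0, 0, 0], [1, 0, 0, 0, 0]])

```text
clock: 22.65
eef_pos: [495.4, -252.8, 146.3]
tool_rot: [3.141, -0.001, 0.205]
force: [-0.8, -0.3, -3.0]
width: 10.0
gripper_force: 59.6
```

```bash
python3 - <<'E'
from bay import *
im,d,P=rel(); save('w12',im); np.savez('w12.npz',P=P,im=im,d=d)
bayrep(P,d)
a=np.radians(11.7);ex=np.array([np.cos(a),np.sin(a)]);ey=np.array([-ex[1],ex[0]])
Q=P[...,:2]-np.array([495.8,-252.4]);X=Q@ex;Y=Q@ey;Z=P[...,2]
m=(d>0)&(Z>88)&(Z<118)&(abs(X)<26)&(abs(Y)<95)
r=cv2.minAreaRect(P[m][:,:2].astype(np.float32)); print('carrier',m.sum(),r,'X',np.percentile(X[m],[.2,99.8]),'Y',np.percentile(Y[m],[.2,99.8]),'Z',np.percentile(Z[m],[1,99]))
go(495.8,-252.4,74.5,11.8)
E
```

```text
[ 495.4 -252.7  146.3] [ 3.1411e+00 -8.0000e-04  2.0540e-01]
[ 495.4 -252.6  146.2] [ 3.1412e+00 -7.0000e-04  2.0550e-01]
[ 495.4 -252.5  146.1] [ 3.1413e+00 -6.0000e-04  2.0550e-01]
tab 0.89 [124. 212. 446. 324.] lo [ 472.1 -327.2   81.3] hi [ 528.8 -177.1  133.6] toprect ((494.4629211425781, -246.27870178222656), (29.68350601196289, 24.240814208984375), 9.31348991394043) all ((496.63726806640625, -260.0610046386719), (53.37487030029297, 188.7784423828125), 7.134402275085449)
cell 0.96 [302. 222. 430. 290.] lo [ 495.4 -318.8   96.4] hi [ 526.5 -261.4  116.6] toprect ((506.8869323730469, -291.7439880371094), (25.526445388793945, 59.479896545410156), 12.028277397155762) all ((506.961669921875, -290.6950378417969), (33.02766418457031, 61.50132369995117), 11.256548881530762)
y0 -60 rim -x edge None cover edge 24.969655020806872 wall +x None
y0 -30 rim -x edge None cover edge 24.982491995247916 wall +x None
y0 30 rim -x edge None cover edge 24.98556156529693 wall +x None
y0 60 rim -x edge None cover edge 25.009041015374923 wall +x None
x0 -18 y gap -99.16832488973058 95.79710022772355
x0 0 y gap -98.86612310594109 95.62407221222126
x0 12 y gap -85.8160145555481 84.20788471275111
rib ((549.2613525390625, -236.1859893798828), (12.378623008728027, 60.1656494140625), 11.735457420349121) radio axes 55.73649353453938 5.0155672338491595
carrier 19556 ((494.80743408203125, -247.89395141601562), (41.85259246826172, 165.16644287109375), 11.709695816040039) X [-20.03797357  20.53054955] Y [-77.37925522  76.32624082] Z [ 89.14212014 116.77580511]
at [ 495.3 -252.4  146. ] yaw 11.8 tilt 0.02 F [ 0.5  0.  -2.9] w 10.2 t 22.9 -> dx dy dz spin [0.05 0.01 7.15] -0.0
```

Emit:
play_rows(targets=[[1, 0, 0, 1, 0], [1, 0, 0, 2.2, 0], [1, 0, 0, 3.4, 0], [1, 0, 0, 4.5, 0], [1, 0, 0, 5.4, 0], [1, 0, 0, 6.0, 0], [1, 0, 0, 6.4, 0], [1, 0, 0, 6.7, 0], [1, 0, 0, 6.8, 0], [1, 0, 0, 6.8, 0]])

```text
clock: 23.9
eef_pos: [495.2, -252.6, 77.9]
tool_rot: [3.141, -0.0, 0.205]
force: [0.1, -0.3, -3.4]
width: 10.2
gripper_force: 59.6
```

Emit:
play_rows(targets=[[1, 0, 0, 0.1, 0], [1, 0, 0, 0.2, 0], [1, 0, 0, 0.3, 0], [1, 0, 0, 0.3, 0], [1, 0, 0, 0.35, 0]])

```text
clock: 24.4
eef_pos: [495.2, -252.4, 74.5]
tool_rot: [-3.141, -0.0, 0.205]
force: [-1.2, 0.8, 3.9]
width: 10.1
gripper_force: 60.6
```

Floor contact is light, at about 7 N. Release and retreat straight up.

Emit:
play_rows(targets=[[0.7, 0, 0, 0, 0], [0.7, 0, 0, 0, 0], [0.7, 0, 0, 0, 0], [0.7, 0, 0, 0, 0], [0.7, 0, 0, -1.5, 0], [0.7, 0, 0, -4, 0], [0.7, 0, 0, -8, 0], [0.7, 0, 0, -12, 0], [0.6, 0, 0, -15, 0], [0.6, 0, 0, -15, 0]])

```text
clock: 25.4
eef_pos: [496.8, -254.5, 229.4]
tool_rot: [3.136, -0.006, 0.205]
force: [1.7, -0.1, 0.5]
width: 34.2
gripper_force: 0.0
```

Emit:
play_rows(targets=[[0.6, 0, 0, 0, 9], [0.6, 0, 0, 0, 0], [0.6, 0, 0, 0, 0]])

```text
clock: 25.7
eef_pos: [494.9, -252.2, 224.5]
tool_rot: [-3.141, -0.0, 0.206]
force: [0.1, -0.3, 0.8]
width: 34.0
gripper_force: 0.0
```

```bash
python3 - <<'E'
from bay import *
im,d,P=rel(); save('w13',im); np.savez('w13.npz',P=P,im=im,d=d)
bayrep(P,d)
a=np.radians(11.7);ex=np.array([np.cos(a),np.sin(a)]);ey=np.array([-ex[1],ex[0]])
Q=P[...,:2]-np.array([495.8,-252.4]);X=Q@ex;Y=Q@ey;Z=P[...,2];ok=d>0
for y0 in list(range(-75,80,15))+[0,85]:
  k=ok&(abs(Y-y0)<3)&(abs(X)<22)&(Z<100)
  if k.sum()>5: print(y0,k.sum(),np.percentile(X[k],[2,98]).round(1),np.percentile(Z[k],[2,50,98]).round(1))
r=cv2.minAreaRect(P[ok&(Z>57)&(Z<64.5)&(abs(X)<22)&(abs(Y)<15)][:,:2].astype(np.float32)); c=np.array(r[0])-[495.8,-252.4];print('tab',r,c@ex,c@ey)
go(549.1,-236.6,250,101.8)
E
```

```text
[ 494.9 -252.3  224.4] [-3.141e+00 -2.000e-04  2.031e-01]
[ 494.9 -252.3  224.3] [-3.141  -0.      0.2024]
[ 494.9 -252.4  224.3] [-3.1412e+00  2.0000e-04  2.0280e-01]
tab 0.78 [194. 173. 370. 215.] lo [ 468.3 -328.1   10.5] hi [ 517.8 -171.3   62.1] toprect ((503.9427795410156, -246.2305908203125), (48.2319450378418, 22.1969051361084), 41.91452407836914) all ((495.2274169921875, -248.081787109375), (48.57124710083008, 164.1382598876953), 11.307683944702148)
cell 0.68 [293. 170. 362. 208.] lo [ 490.4 -319.7   32.3] hi [ 524.5 -262.2   45.3] toprect ((511.6438293457031, -290.8154296875), (34.885013580322266, 58.64220428466797), 12.47181224822998) all ((507.29058837890625, -292.9343566894531), (44.01981735229492, 65.5150375366211), 12.183144569396973)
y0 -60 rim -x edge -23.05667420104257 cover edge 25.281603952400616 wall +x 14.556873110764776
y0 -30 rim -x edge -23.082614436641418 cover edge 25.366886931861202 wall +x 14.418530553312051
y0 30 rim -x edge -23.1148529464528 cover edge 24.950924149911426 wall +x 13.634774148066418
y0 60 rim -x edge -23.165971758743513 cover edge 25.7330
[... 405 characters left out ...]
 41.9 45. ]
-45 239 [-19.6  17.8] [19.  41.6 45.1]
-30 228 [-20.4  17.2] [18.1 41.6 45.2]
-15 234 [-20.   17.4] [18.2 42.2 45.5]
0 301 [-13.4  18.1] [37.1 61.2 62.6]
15 229 [-15.2  16.4] [28.8 41.8 45.1]
30 235 [-15.2  16.4] [29.3 41.6 45.3]
45 240 [-15.1  16.4] [28.9 41.7 45.3]
60 240 [-14.9  16.3] [29.1 42.  44.9]
75 338 [-20.   17.3] [13.1 34.3 38.6]
0 301 [-13.4  18.1] [37.1 61.2 62.6]
85 346 [-21.3  20.8] [10.1 46.9 66.4]
tab ((495.8480529785156, -253.3162078857422), (27.99394989013672, 12.140626907348633), 11.231733322143555) -0.13874074645315915 -0.9069161945372908
at [ 495.  -252.5  224.2] yaw 11.7 tilt 0.02 F [-0.1  0.1 -0.5] w 33.7 t 25.95 -> dx dy dz spin [ 5.62 -0.46 -2.58] -90.1
```

The carrier is seated flat: cell tops are 45 mm and the tab 62 mm above the sill, and it's centred within 1 mm. Now I'll turn back and shut the cover.

Emit:
play_rows(targets=[[0.6, 5.6, -0.5, 0, -8.5], [0.6, 5.6, -0.5, 0, -17], [0.6, 5.6, -0.5, 0, -25.5], [0.6, 5.6, -0.5, 0, -34], [0.6, 5.6, -0.5, 0, -42.5], [0.6, 5.6, -0.5, 0, -51], [0.6, 5.6, -0.5, 0, -59.5], [0.6, 5.6, -0.5, 0, -68], [0.6, 5.6, -0.5, 0, -76.5], [0.6, 5.6, -0.5, 0, -85]])

```text
clock: 26.95
eef_pos: [548.7, -236.3, 224.1]
tool_rot: [-3.141, -0.0, 1.694]
force: [0.0, -0.1, 0.7]
width: 34.3
gripper_force: 0.0
```

Emit:
play_rows(targets=[[0.6, 0, 0, 3, -5], [0.6, 0, 0, 5, -5], [0.6, 0, 0, 5, -5], [0.6, 0, 0, 5, -5], [0.6, 0, 0, 5, -5]])

```text
clock: 27.45
eef_pos: [549.6, -236.7, 175.4]
tool_rot: [3.14, 0.001, 1.776]
force: [0.6, -0.2, 0.3]
width: 33.8
gripper_force: 0.0
```

```bash
python3 - <<'E'
from bay import *
im,d,P=rel(); save('w14',im)
bayrep(P,d)
go(549.2,-236.3,100,101.8)
E
```

```text
[ 549.6 -236.6  175.5] [3.1400e+00 1.4000e-03 1.7757e+00]
[ 549.6 -236.5  175.4] [3.1400e+00 1.3000e-03 1.7759e+00]
[ 549.5 -236.4  175.3] [3.1401e+00 1.1000e-03 1.7761e+00]
tab 0.7 [175.  97. 238. 301.] lo [ 465.6 -323.7   10.1] hi [ 509.7 -172.4   62.2] toprect ((495.241455078125, -252.47119140625), (27.96084213256836, 12.912381172180176), 12.536084175109863) all ((492.8668212890625, -249.34201049804688), (43.446990966796875, 165.68678283691406), 11.61962604522705)
cell 0.97 [197. 222. 239. 292.] lo [ 489.3 -316.2   28.9] hi [ 520.1 -260.3   45.2] toprect ((501.5958251953125, -287.13623046875), (64.87454223632812, 31.288799285888672), 77.75704193115234) all ((504.35491943359375, -289.3355407714844), (67.78048706054688, 36.06772232055664), 89.0069580078125)
y0 -60 rim -x edge -23.846034826810328 cover edge 28.974549205535986 wall +x None
y0 -30 rim -x edge -23.79162440124592 cover edge 26.141664226324885 wall +x 14.760498491307818
y0 30 rim -x edge -23.579120509140456 cover edge 24.176820691879627 wall +x 14.060662821976848
y0 60 rim -x edge -23.697018451991354 cover edge 24.304915559835134 wall +x 14.164863912812908
x0 -18 y gap -79.64609568093628 80.87100412371964
x0 0 y gap None 91.58496485674371
x0 12 y gap -111.89145348524333 80.8510089278225
rib ((548.68212890625, -236.16246032714844), (12.75130844116211, 60.38650894165039), 11.089249610900879) radio axes 55.174075933804474 5.156066612903603
at [ 549.3 -236.3  175. ] yaw 101.8 tilt 0.06 F [1.  1.5 0.3] w 33.9 t 27.7 -> dx dy dz spin [ 0.   -0.02  7.5 ] -0.0
```

Emit:
play_rows(targets=[[0.6, 0, 0, 3, 0], [0.6, 0, 0, 5, 0], [0.6, 0, 0, 6.5, 0], [0.6, 0, 0, 7.2, 0], [0.6, 0, 0, 7.4, 0], [1, 0, 0, 7.4, 0], [1, 0, 0, 7.4, 0], [1, 0, 0, 7.4, 0], [1, 0, 0, 7.4, 0], [1, 0, 0, 7.4, 0]])

```text
clock: 28.7
eef_pos: [548.5, -236.7, 101.1]
tool_rot: [-3.141, 0.0, 1.776]
force: [-4.0, 0.2, 5.8]
width: 10.1
gripper_force: 59.8
```

Emit:
play_rows(targets=[[1, 0, -0.6, -0.1, 0], [1, 0, -1.4, -0.1, 0], [1, 0, -2.2, -0.1, 0], [1, 0, -3, -0.1, 0], [1, 0, -3.8, -0.1, 0], [1, 0, -4.5, -0.1, 0], [1, 0, -5.1, -0.1, 0], [1, 0, -5.4, -0.1, 0], [1, 0, -5.7, -0.1, 0], [1, 0, -5.8, -0.1, 0]])

```text
clock: 29.7
eef_pos: [494.3, -247.8, 101.3]
tool_rot: [3.138, 0.002, 1.777]
force: [8.3, -2.3, -11.3]
width: 9.7
gripper_force: 58.6
```

Emit:
play_rows(targets=[[1, 0, -0.2, 0, 0], [1, 0, -0.2, 0, 0], [1, 0, -0.2, 0, 0]])

```text
clock: 30.0
eef_pos: [494.2, -247.8, 101.3]
tool_rot: [3.136, 0.002, 1.778]
force: [9.6, -1.4, -12.9]
width: 9.7
gripper_force: 58.8
```

The cover travelled 55.4 mm and is hard against the stop. Release, rise and check.

Emit:
play_rows(targets=[[0.6, 0, 0, 0, 0], [0.6, 0, 0, 0, 0], [0.6, 0, 0, 0, 0], [0.6, 0, 0, -3, 0], [0.6, 0, 0, -7, 0], [0.6, 0, 0, -12, 0], [0.6, 0, 0, -15, 0], [0.6, 0, 0, -15, 0], [0.6, 0, 0, -15, 0], [0.6, 0, 0, -15, 0]])

```text
clock: 31.0
eef_pos: [489.2, -247.7, 250.2]
tool_rot: [-3.14, -0.002, 1.776]
force: [0.5, -1.5, 0.5]
width: 34.1
gripper_force: 0.0
```

```bash
python3 - <<'E'
from bay import *
for i in range(3): im,d,T,f,cx,cy=cam('wrist')
P=cloud(d,T,f,cx,cy); save('w15',im)
a=np.radians(11.7);ex=np.array([np.cos(a),np.sin(a)]);ey=np.array([-ex[1],ex[0]])
Q=P[...,:2]-np.array([495.8,-252.4]);X=Q@ex;Y=Q@ey;Z=P[...,2];ok=d>0
m=ok&(Z>79)&(Z<90)&(abs(X)<30)&(abs(Y)<50)
r=cv2.minAreaRect(P[m][:,:2].astype(np.float32)); c=np.array(r[0])-[495.8,-252.4];print('rib',r,c@ex,c@ey)
m=ok&(Z>68)&(Z<73)&(abs(X)<45)&(abs(Y)<60); print('plate X',np.percentile(X[m],[1,99]),'pit pts',(ok&(Z<60)&(abs(X)<24)&(abs(Y)<80)).sum())
s=ctrl.read_state(); print(s['clock'],s['eef_pos'],s['force'],s['width'])
im,d,T,f,cx,cy=cam('top'); P=cloud(d,T,f,cx,cy)
measure(['tape_measure','padlock','spring_clip','phone_stand'],P,d,'top')
E
```

```text
rib ((494.93353271484375, -247.25588989257812), (12.400969505310059, 59.86217498779297), 11.645525932312012) 0.19469564541765683 5.212938514809226
plate X [-27.61561791  27.42603489] pit pts 0
31.15 [ 489.43494947 -247.9906985   249.98517755] [-0.50209017  0.3680985   0.36262021] 34.1021493028577
padlock 0.63 [179. 142. 210. 159.] lo [713.  156.6   2.7] hi [755.7 232.   28.1] toprect ((734.9720458984375, 181.69493103027344), (41.41054916381836, 48.01509094238281), 7.834005832672119) all ((733.990966796875, 196.2657928466797), (43.583316802978516, 79.58367919921875), 6.253671646118164)
spring_clip 0.9 [260. 279. 287. 295.] lo [340.7 -63.3   4.4] hi [376.4  14.2  23.6] toprect ((355.050048828125, -40.899879455566406), (51.40414047241211, 25.39815902709961), 76.34184265136719) all ((357.3393249511719, -24.777511596679688), (83.86141204833984, 31.579309463500977), 79.75935363769531)
phone_stand 0.65 [242. 120. 278. 164.] lo [710.1 -21.3   6.6] hi [792.8  62.3  82.1] toprect ((783.2578125, 9.903301239013672), (70.08988952636719, 11.888833999633789), 66.43914031982422) all ((759.8005981445312, 20.69681167602539), (74.54102325439453, 93.19429016113281), 67.94107818603516)
```

The cover is shut and centred over the bay, and the bystanders measured in the top view have not moved.

```bash
python3 -c "
from cell import ctrl
print(ctrl.finish_job())"
```

```text
the job is handed in; nothing more can be done
None
```

The job is handed in after about 31 s: the loose cell is in with its nub towards the tab, the loaded carrier is flat on the bay floor with its tongue in the notch, and the cover is shut; no verdict came back, and a final check showed the padlock, clip and phone stand unmoved, while the tape measure was not detected and the glasses case not rechecked.

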